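# Close a microscope slide rack with its retaining comb

### The job

Take the six-toothed metal comb from its wooden stand and lower it gently, teeth down, into the empty front end of the slide rack so that all six teeth enter their six slots and its bar sits fully down on the ribs, leaving a finger's width to the glass. Then slide it back along the slots, still fully down, until its teeth gently touch the ends of the glass slides, and let go of it there. Never force it: the glass and the rack are fragile; leave the bottle, jar and cardboard box alone.

Things in the scene. Friction and masses are not known exactly. Their poses are not given: they have to be found in the camera images.
- rack: Slide rack, fixed. Origin: centre of underside; x from its front to its back end, z up. Grey base 140 (x) x 136 (y) x 8 mm, side rails 16 mm high. On it a white slotted block, x -62 to +62 mm, 97 mm wide, top 38 mm above the table: six slots along x, open at the ends, 5 mm wide, 26 deep, pitch 12 in y, ribs 7 mm, outer walls 16 mm. More than 40 N on rack or glass damages them.
- rack_front (a point): A point on the rack (axes as the rack's), 44 mm in front of its middle, at the height of the rib tops, 38 mm above the table: about where to lower the comb. The slotted block is clamped off-centre: its middle line lies anywhere from -8 to +8 mm in y from this point. This is not measured, must be found by feel or sight, and stays put. In x the block does not shift.
- rack_glass (a point): A point of the rack (axes as the rack's), 16 mm in front of its middle, at rib-top height, on the line of the glass's front ends. Six glass slides 76 mm long stand fixed in the slots behind it, flush with the rib tops; in front of it the slots are empty for 46 mm. With the teeth against the glass the comb's middle is 5 mm in front of this line (21 mm before the rack's middle).
- comb_center (a point): Metal comb, 120 g, standing teeth down; point half-way up, 32.5 mm above the tips. y along the row, x its thickness; both ways round alike. Six teeth 20 mm long, 3 wide (y), 10 deep (x), pitch 12. Above: bar 74 (y) x 14 x 15 mm high, then a handle 40 (y) x 14 x 30 mm high to pinch across its thickness. Fully down (bar on ribs) the point is 50.5 mm above the table.
- stand: Wooden stand of the comb, fixed; origin at the centre of its underside. Base 60 x 110 mm, 6 mm thick, with a shallow rectangular frame 14 mm high (above the table) in which the comb stands on its tooth tips, long side along y.
- bottle_center (a point): Amber bottle with black cap, 44 mm diameter, 85 mm high, loose bystander; the point is half-way up.
- jar_center (a point): Clear jar with white lid, 56 mm diameter, 60 mm high, loose bystander; the point is half-way up.
- slidebox_center (a point): Cardboard slide box 85 x 110 x 32 mm, loose bystander; the point is its centre.
Mind the look-alikes: they are no part of the job. Of the things like the part that bears comb_center, leave any that is blue; of the rest the larger one is meant.

How it is judged:
By the outcome, as a careful person would: the job done as asked, in the order asked, and still so for the second after the job is handed in, with the robot touching nothing.
It also fails if it takes over 72 s, if anything falls off the work surface, if the arm or the gripper's body presses on something with over 40 N, if the wrist force passes 120 N, or if a joint passes its speed limit or range.

### The arm

A 6-joint arm with a two-finger parallel gripper is mounted at the origin on the work surface. World frame = base frame: x ahead of the robot, y to its left, z up, the work surface at z = 0. Lengths are in m, angles in rad, forces in N, time in s.
With the tool pointing down it reaches from about 0.375 to 0.9 m from the base axis. Payload 3.1 kg.
Tool frame: the origin (TCP) lies between the finger pads; the fingertips stand 25 mm ahead of it and the grasp point (between the pads) lies 6 mm ahead of it; y points along the fingers, x is the direction in which the jaws open and shut, and the axes are right-handed (so a half turn about y gives the same grasp; the last joint's range is limited). The gripper opens to 87 mm and grips with 3 to 60 N. Pads are 19 mm wide; open, the fingers measure 117 mm over their backs; the gripper's body (75 mm by 190 mm) begins 51 mm behind the grasp point.
Start: joints at [-1.528, 0.527, 1.433, -0, 1.181, -0.178], TCP at [0.138, -0.61, 0.248] pointing down, gripper open.
Joint ranges: [-3.08, 3.08], [-0.75, 2.2], [0.22, 2.44], [-1.43, 4.57], [0, 2.65], [-2.85, 2.85]. Speed limits (rad/s): [2.79, 2.79, 3.14, 3.14, 3.14, 3.14].

### API

Orientations are given as a unit quaternion [x, y, z, w].
In Python, from rig import robot gives the robot as it stands.
- The arm moves only by the tool carry_out, never from a script. Its argument "moves" is a list of rows, each a list of 7 numbers: the opening, from 0 (shut) to 1 (fully open), then the shift along the tool's x, y, z in cm, then the turn, a rotation vector about the tool's x, y, z in rad. In form: [[grip, x, y, z, rx, ry, rz], ...]. A call has 1 to 20 rows; each row is the pose to reach, as a shift and turn from the pose commanded when the call began, along the tool's axes at that moment; what a row does not reach only later rows make up. A row lasts 1/10 s, in which the tool goes at most 50 mm and 8.59 degrees, less where a joint would pass 70% of its speed; a pose out of reach is approached as far as the arm can. A call with a gripper value outside its range is refused whole. The fingers move at their own pace and stop on an object; "force" is the grip in N (left out, the last holds). Time passes only in rows, so rows that repeat a pose let the fingers close. It gives the time, the measured TCP pose, the force and the opening at its end, in the units of the state.
- robot.get_obs(): the state, without advancing time (a new reading comes with each control period).
- robot.camera(name): name is "side" or "top" or "wrist"; returns the picture (400x640x3 uint8, red, green, blue); there is no depth.
- robot.camera_params(name): a dict with "fx", "fy", "cx", "cy" (pixels), "extrinsics" (4x4, takes a point from camera to world coordinates); the wrist camera has in their place "mount" (4x4, takes a point from camera to tool coordinates, whose origin is the TCP and whose axes are the tool frame's). Camera axes: x right, y down, z forward; pixel columns grow to the right and rows downward; lengths in m; the calibration is good to about 2 mm. A picture is of the moment at which its call begins: read the wrist's pose just before it. camera_params takes no time and is no camera call.
- robot.hand_in(): hands the job in, once; it reports no verdict.
The state is a dict: "time": time; "q": joint angles; "joint_velocities": joint speeds; "joint_torque": joint torques, N m; "position": TCP position; "tool_rot": TCP orientation; "ft_force": force on the tool from outside, world axes, zero at the start; "moment": the same for the moment, N m; "grip_width": finger opening in m.
Only numpy, scipy, OpenCV 4.12 (cv2) and the standard library are available. Lean on these libraries where they do the work, as an engineer would, in place of code of your own. Each camera call takes 0.05 s, during which the arm holds its last target.

## Working session

There is one attempt and no reset: what is moved stays moved. The work goes in short steps, Python scripts to look and compute and a tool call to move; the robot and the scene stay as the last step left them, time stands still between calls to the robot, and variables do not carry over. Pictures are saved under pics/ and viewed, and the job is handed in when it is done.

Besides the shell and the picture viewer there is one more tool, called after "Request:" as a command line: name --pt "numbers of a row" for each row, then --argument value for the rest. carry_out: Moves the arm, as the interface text tells. Its arguments: {"type":"object","properties":{"moves":{"type":"array"},"force":{"type":"number"}},"required":["moves"]}

```bash
ls; mkdir -p pics
python3 - <<'E'
from rig import robot
import cv2, numpy as np
o=robot.get_obs()
print(o)
for n in ["side","top","wrist"]:
    im=robot.camera(n); cv2.imwrite(f"pics/{n}0.png",im[:,:,::-1]); print(n,robot.camera_params(n))
E
```

```text
pics
{'time': 0.0, 'q': array([-1.52748685e+00,  5.28467895e-01,  1.43387887e+00, -2.66892557e-05,
        1.18137299e+00, -1.78502563e-01]), 'joint_velocities': array([ 0.00059914,  0.00033587, -0.000826  , -0.0002382 ,  0.00010281,
       -0.00135766]), 'joint_torque': array([-2.09198835e-03, -4.40050864e+01, -1.76591295e+01,  6.33717491e-02,
        5.83185093e-02, -1.64360813e-04]), 'position': array([ 0.13748967, -0.60901022,  0.24657795]), 'tool_rot': array([-0.5517087 ,  0.44208688, -0.44108444,  0.55283019]), 'ft_force': array([ 0.02156857, -0.42313303, -0.22636975]), 'moment': array([ 0.03134207, -0.04034807,  0.03859948]), 'grip_width': 0.08684775153577837}
side {'fx': 443.71717451213544, 'fy': 443.71717451213544, 'cx': 327.9571689781116, 'cy': 196.7788396567629, 'extrinsics': array([[-0.67304652, -0.46641517,  0.57399065, -0.0399355 ],
       [-0.73958395,  0.4192992 , -0.52650143,  0.5702086 ],
       [ 0.00489443, -0.77887423, -0.62716104,  0.73918771],
       [ 0.        ,  0.        ,  0.        ,  1.        ]])}
top {'fx': 385.72089261047046, 'fy': 385.72089261047046, 'cx': 315.78064656221744, 'cy': 201.02833097083175, 'extrinsics': array([[-0.01295954, -0.97070671,  0.23991776,  0.33963434],
       [-0.9999142 ,  0.01303924, -0.00125522, -0.02281386],
       [-0.0019099 , -0.23991345, -0.9707924 ,  1.21752513],
       [ 0.        ,  0.        ,  0.        ,  1.        ]])}
wrist {'fx': 333.92272365595846, 'fy': 333.92272365595846, 'cx': 317.49622843463555, 'cy': 201.20367262077843, 'mount': array([[ 9.99999689e-01,  6.45067878e-04, -4.53083782e-04,
         1.58526299e-04],
       [ 6.13650508e-04, -2.76246136e-01,  9.61086726e-01,
        -1.38232856e-01],
       [ 4.94803531e-04, -9.61086706e-01, -2.76246446e-01,
         7.64608002e-02],
       [ 0.00000000e+00,  0.00000000e+00,  0.00000000e+00,
         1.00000000e+00]])}
```

View pics/side0.png

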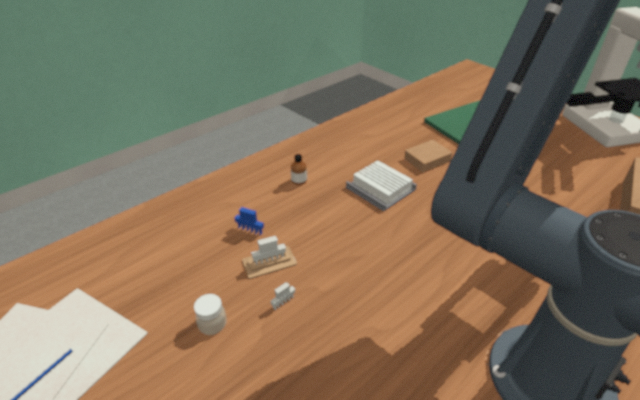

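View pics/top0.png

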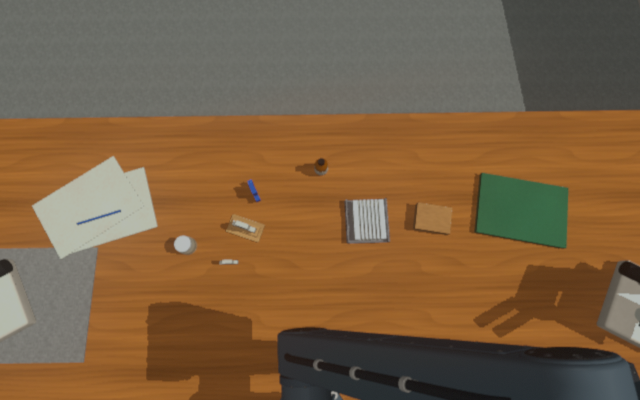

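View pics/wrist0.png

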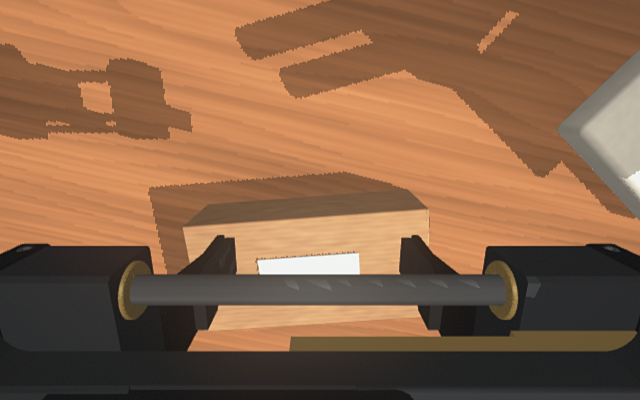

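```bash
cat > h.py <<'E'
import numpy as np, cv2
from scipy.spatial.transform import Rotation as R
from rig import robot
def campose(n,o=None):
    p=robot.camera_params(n)
    if n=="wrist":
        T=np.eye(4);T[:3,:3]=R.from_quat(o['tool_rot']).as_matrix();T[:3,3]=o['position'];E=T@p['mount']
    else:E=p['extrinsics']
    return p,E
def ray(n,uv,o=None,pe=None):
    p,E=pe or campose(n,o)
    uv=np.atleast_2d(uv).astype(float)
    d=np.c_[(uv[:,0]-p['cx'])/p['fx'],(uv[:,1]-p['cy'])/p['fy'],np.ones(len(uv))]@E[:3,:3].T
    return E[:3,3],d
def onplane(n,uv,z,o=None,pe=None):
    c,d=ray(n,uv,o,pe); return c+d*((z-c[2])/d[:,2])[:,None]
def proj(n,P,o=None,pe=None):
    p,E=pe or campose(n,o)
    P=(np.atleast_2d(P)-E[:3,3])@E[:3,:3]
    return np.c_[P[:,0]/P[:,2]*p['fx']+p['cx'],P[:,1]/P[:,2]*p['fy']+p['cy']]
def two(c1,d1,c2,d2):
    d1=d1/np.linalg.norm(d1);d2=d2/np.linalg.norm(d2)
    s=np.linalg.lstsq(np.c_[d1,-d2],c2-c1,rcond=None)[0]
    a=c1+s[0]*d1;b=c2+s[1]*d2
    return (a+b)/2,np.linalg.norm(a-b)
def tool(o): return R.from_quat(o['tool_rot']).as_matrix()
E
python3 - <<'E'
from h import *
t=cv2.imread('pics/top0.png');s=cv2.imread('pics/side0.png')
a=cv2.resize(t[150:280,210:400],None,fx=4,fy=4,interpolation=cv2.INTER_CUBIC)
b=cv2.resize(s[130:320,220:430],None,fx=3.5,fy=3.0,interpolation=cv2.INTER_CUBIC)
cv2.imwrite('pics/tz.png',a);cv2.imwrite('pics/sz.png',b[:600])
for nm,uv in dict(comb=(244,227),rack=(367,221),blue=(254,191),small=(229,262),bottle=(320,166),jar=(184,245),box=(433,219)).items(): print(nm,onplane('top',uv,.04).round(3))
o=robot.get_obs();print(tool(o).round(3))
E
```

```text
comb [[0.551 0.199 0.04 ]]
rack [[ 0.565 -0.182  0.04 ]]
blue [[0.666 0.171 0.04 ]]
small [[0.444 0.241 0.04 ]]
bottle [[ 0.747 -0.039  0.04 ]]
jar [[0.497 0.381 0.04 ]]
box [[ 0.568 -0.388  0.04 ]]
[[ 0.22  -0.     0.976]
 [-0.976  0.002  0.22 ]
 [-0.002 -1.     0.   ]]
```

View pics/tz.png

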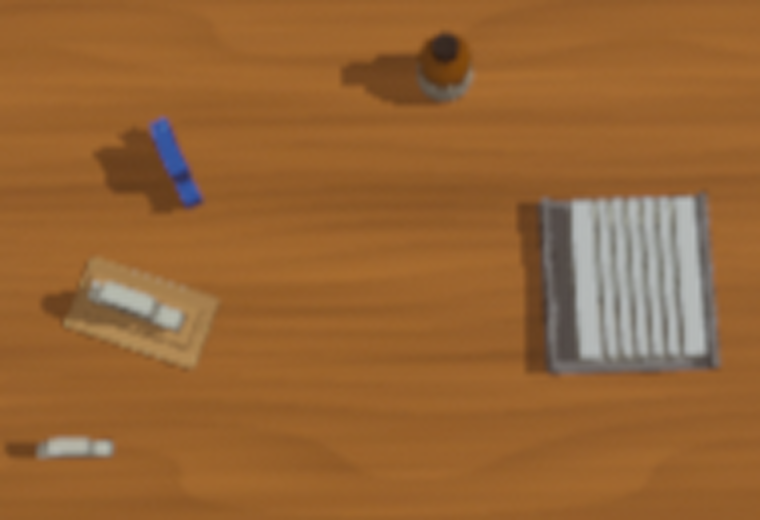

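View pics/sz.png

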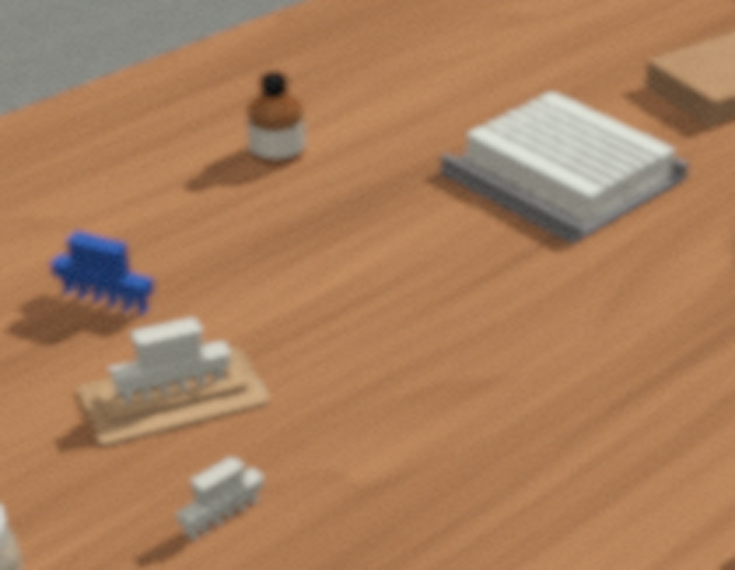

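```bash
cat >> h.py <<'E'
def plan(o,target,heading=None,Rt=None):
    """shift(cm)/rotvec in tool axes; heading (deg) of tool x in world, tool pointing straight down"""
    T=tool(o)
    if Rt is None:
        h=np.deg2rad(heading);x=np.array([np.cos(h),np.sin(h),0]);y=np.array([0,0,-1.]);Rt=np.c_[x,y,np.cross(x,y)]
    s=T.T@(np.array(target)-o['position'])*100
    r=R.from_matrix(T.T@Rt).as_rotvec()
    return s.round(2),r.round(4)
E
python3 - <<'E'
from h import *
print(plan(robot.get_obs(),[.565,-.235,.16],0))
E
```

```text
(array([-27.08,   8.74,  49.93]), array([-1.400e-03, -1.349e+00, -1.200e-03]))
```

Request:
carry_out --pt "1 -27.1 8.7 49.9 0 -1.349 0" --pt "1 -27.1 8.7 49.9 0 -1.349 0" --pt "1 -27.1 8.7 49.9 0 -1.349 0" --pt "1 -27.1 8.7 49.9 0 -1.349 0" --pt "1 -27.1 8.7 49.9 0 -1.349 0" --pt "1 -27.1 8.7 49.9 0 -1.349 0" --pt "1 -27.1 8.7 49.9 0 -1.349 0" --pt "1 -27.1 8.7 49.9 0 -1.349 0" --pt "1 -27.1 8.7 49.9 0 -1.349 0" --pt "1 -27.1 8.7 49.9 0 -1.349 0" --pt "1 -27.1 8.7 49.9 0 -1.349 0" --pt "1 -27.1 8.7 49.9 0 -1.349 0" --pt "1 -27.1 8.7 49.9 0 -1.349 0" --pt "1 -27.1 8.7 49.9 0 -1.349 0" --pt "1 -27.1 8.7 49.9 0 -1.349 0"

```text
time: 1.65
position: [0.5638, -0.2364, 0.1605]
tool_rot: [0.707, -0.001, 0.0, -0.707]
ft_force: [-0.2, -0.2, 0.7]
grip_width: 0.087
```

```bash
cat > snap.py <<'E'
import sys,pickle
from h import *
n=sys.argv[1]
o=robot.get_obs();im=robot.camera('wrist')
pickle.dump(o,open(f'pics/{n}.pkl','wb'));cv2.imwrite(f'pics/{n}.png',im[:,:,::-1])
print(o['time'],o['position'].round(4),tool(o).round(3).tolist(),o['ft_force'].round(2))
E
python3 snap.py w1
```

```text
1.65 [ 0.5638 -0.2364  0.1605] [[1.0, -0.001, 0.001], [-0.001, -0.0, 1.0], [-0.001, -1.0, -0.0]] [-0.22 -0.17  0.67]
```

View pics/w1.png

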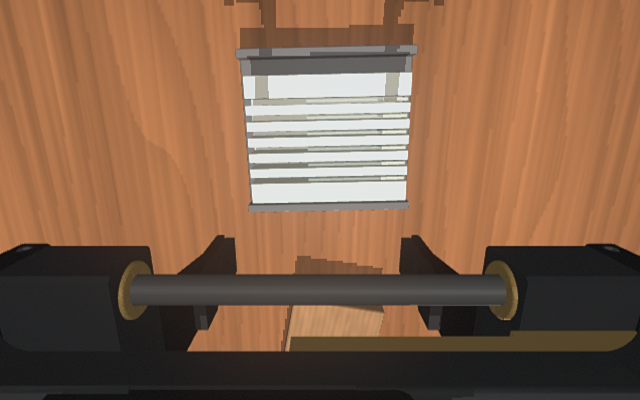

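Run:
```python
import cv2
a=cv2.imread('pics/w1.png')[35:220,230:425]
cv2.imwrite('pics/w1z.png',cv2.resize(a,None,fx=4,fy=3.2,interpolation=cv2.INTER_NEAREST))
```

```text
(no output)
```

View pics/w1z.png

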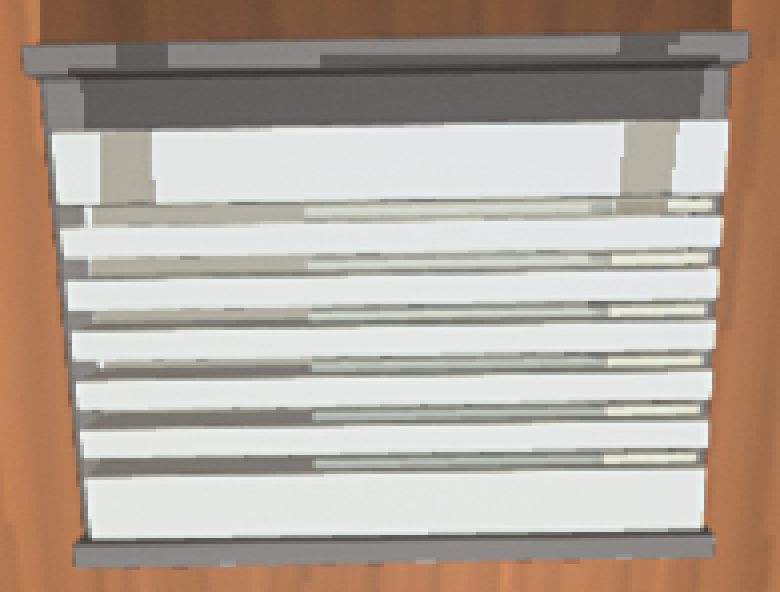

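Run:
```python
from h import *; import pickle
o=pickle.load(open('pics/w1.pkl','rb'))
print(onplane('wrist',[(243,76),(411,73),(252,203),(406,200),(307,100),(309,180)],.038,o).round(4))
t=dict(o);t['position']=np.array([.54,-.245,.11])
print(proj('wrist',[[.502,-.12,.038],[.502,-.23,.038],[.626,-.23,.038],[.626,-.12,.038]],t))
print(plan(robot.get_obs(),[.54,-.245,.11],0))
```

```text
[[ 0.5099 -0.1398  0.038 ]
 [ 0.6329 -0.1379  0.038 ]
 [ 0.5111 -0.2369  0.038 ]
 [ 0.6363 -0.2344  0.038 ]
 [ 0.5566 -0.1567  0.038 ]
 [ 0.5577 -0.2178  0.038 ]]
[[248.83446993  14.7032935 ]
 [258.44734279 201.87590542]
 [447.68828653 201.80968739]
 [468.55176248  14.53299208]]
(array([-2.37,  5.07, -0.84]), array([ 0.0002, -0.0018, -0.0004]))
```

Request:
carry_out --pt "1 -1.5 5 -1.2 0 0 0" --pt "1 -1.5 5 -1.2 0 0 0" --pt "1 -1.5 5 -1.2 0 0 0" --pt "1 -1.5 5 -1.2 0 0 0"

```text
time: 2.1
position: [0.5503, -0.2484, 0.1118]
tool_rot: [0.707, 0.0, 0.001, -0.707]
ft_force: [-1.0, 0.0, -0.3]
grip_width: 0.0869
```

```bash
python3 snap.py w2
```

```text
2.1 [ 0.5503 -0.2484  0.1118] [[1.0, 0.002, 0.001], [-0.001, -0.001, 1.0], [0.002, -1.0, -0.001]] [-0.96  0.05 -0.27]
```

View pics/w2.png

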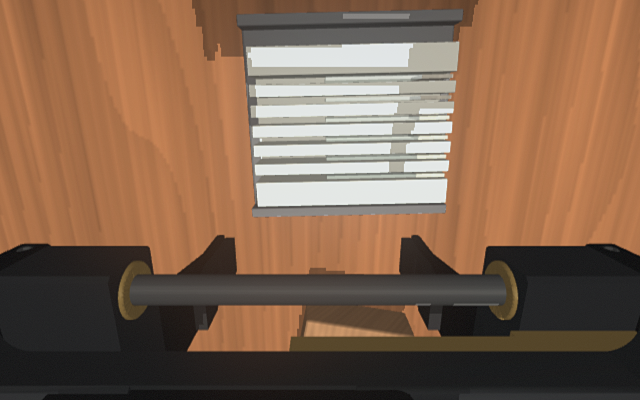

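```bash
cat > edges.py <<'E'
from h import *; import pickle
def run(n,c0,c1,r0,r1,th):
    o=pickle.load(open(f'pics/{n}.pkl','rb'));g=cv2.imread(f'pics/{n}.png').min(axis=2).astype(float)
    pe=campose('wrist',o)
    out=[]
    for c in range(c0,c1,2):
        col=g[r0:r1,c]; s=col>th
        for i in np.flatnonzero(s[1:]!=s[:-1]):
            v=r0+i+(th-col[i])/(col[i+1]-col[i])
            P=onplane('wrist',[(c,v)],.038,pe=pe)[0]
            out.append((P[0],P[1],1 if s[i+1] else -1))
    return np.array(out)
import sys
for n,c0,c1,r0,r1,th in [('w1',275,380,60,212,200),('w2',262,385,30,212,200)]:
    E=run(n,c0,c1,r0,r1,th)
    # histogram after deskew
    best=None
    for h in np.deg2rad(np.arange(-3,4,.1)):
        y=E[:,1]*np.cos(h)-(E[:,0]-.57)*np.sin(h)
        H=np.histogram(y,np.arange(-.25,-.12,.0007))[0]; s=(H.astype(float)**2).sum()
        if best is None or s>best[0]: best=(s,h)
    h=best[1];y=E[:,1]*np.cos(h)-(E[:,0]-.57)*np.sin(h)
    print(n,np.rad2deg(h))
    ys=np.sort(y);k=np.split(np.arange(len(ys)),np.flatnonzero(np.diff(ys)>.0012)+1)
    for i in k:
        if len(i)>8:
            o_=np.argsort(y)[i];f=np.polyfit(E[o_,0],E[o_,1],1)
            print(len(i),round(ys[i].mean()*1000,2),round(ys[i].std()*1000,2),'sgn',E[o_,2].mean().round(2),'slope',np.rad2deg(f[0]).round(2))
E
python3 edges.py
```

```text
w1 1.400000000000004
53 -235.23 0.15 sgn -1.0 slope 1.22
53 -219.93 0.13 sgn 1.0 slope 1.24
53 -214.23 0.14 sgn -1.0 slope 1.2
53 -207.87 0.14 sgn 1.0 slope 1.21
53 -202.32 0.12 sgn -1.0 slope 1.31
53 -195.84 0.12 sgn 1.0 slope 1.25
53 -190.31 0.12 sgn -1.0 slope 1.39
53 -183.77 0.14 sgn 1.0 slope 1.19
66 -180.82 0.21 sgn 0.0 slope 1.12
53 -178.25 0.13 sgn -1.0 slope 1.33
53 -171.74 0.13 sgn 1.0 slope 1.21
70 -168.95 0.43 sgn 0.0 slope 1.22
53 -166.33 0.14 sgn -1.0 slope 1.23
53 -159.6 0.16 sgn 1.0 slope 1.2
70 -156.83 0.51 sgn 0.0 slope 1.17
53 -154.15 0.11 sgn -1.0 slope 1.23
53 -138.67 0.13 sgn 1.0 slope 1.21
w2 1.3000000000000043
62 -235.27 0.12 sgn -1.0 slope 1.17
62 -219.88 0.07 sgn 1.0 slope 1.2
62 -214.28 0.1 sgn -1.0 slope 1.19
62 -207.84 0.07 sgn 1.0 slope 1.23
62 -202.36 0.09 sgn -1.0 slope 1.34
62 -195.78 0.07 sgn 1.0 slope 1.24
30 -192.58 0.14 sgn 0.0 slope 1.21
62 -190.31 0.1 sgn -1.0 slope 1.26
62 -183.72 0.08 sgn 1.0 slope 1.19
60 -180.92 0.51 sgn 0.0 slope 1.26
62 -178.32 0.1 sgn -1.0 slope 1.2
62 -171.6 0.08 sgn 1.0 slope 1.23
60 -168.8 0.62 sgn 0.0 slope 1.17
62 -166.15 0.08 sgn -1.0 slope 1.23
62 -160.62 0.48 sgn 1.0 slope 0.02
60 -156.95 0.48 sgn 0.0 slope 1.2
62 -150.11 0.5 sgn -1.0 slope -0.05
62 -139.11 0.47 sgn 1.0 slope 1.86
```

Run:
```python
from h import *
print(plan(robot.get_obs(),[.535,.152,.18],-18.6))
```

```text
(array([-1.58, -6.85, 40.02]), array([0.0011, 0.324 , 0.0029]))
```

Request:
carry_out --pt "1 -1.6 -6.9 40 0 0.324 0" --pt "1 -1.6 -6.9 40 0 0.324 0" --pt "1 -1.6 -6.9 40 0 0.324 0" --pt "1 -1.6 -6.9 40 0 0.324 0" --pt "1 -1.6 -6.9 40 0 0.324 0" --pt "1 -1.6 -6.9 40 0 0.324 0" --pt "1 -1.6 -6.9 40 0 0.324 0" --pt "1 -1.6 -6.9 40 0 0.324 0" --pt "1 -1.6 -6.9 40 0 0.324 0" --pt "1 -1.6 -6.9 40 0 0.324 0" --pt "1 -1.6 -6.9 40 0 0.324 0" --pt "1 -1.6 -6.9 40 0 0.324 0"

```text
time: 3.35
position: [0.5339, 0.1509, 0.1796]
tool_rot: [0.698, -0.115, 0.115, -0.698]
ft_force: [0.4, 0.6, -0.2]
grip_width: 0.0872
```

```bash
python3 snap.py c1
```

```text
3.35 [0.5339 0.1509 0.1796] [[0.947, -0.0, 0.32], [-0.32, -0.0, 0.947], [0.0, -1.0, -0.0]] [ 0.42  0.6  -0.2 ]
```

View pics/c1.png

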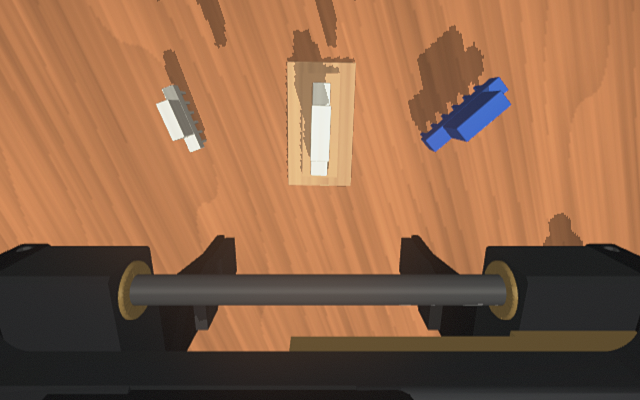

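Request:
carry_out --pt "1 0 4.5 -1.5 0 0 0" --pt "1 0 4.5 -1.5 0 0 0" --pt "1 0 4.5 -1.5 0 0 0"

```text
time: 3.7
position: [0.5283, 0.1371, 0.1339]
tool_rot: [0.698, -0.116, 0.114, -0.698]
ft_force: [-0.4, 0.1, 0.9]
grip_width: 0.0874
```

```bash
python3 snap.py c2
python3 - <<'E'
import cv2
for n in('c1','c2'):
    a=cv2.imread(f'pics/{n}.png')[0:200,270:370]
    cv2.imwrite(f'pics/{n}z.png',cv2.resize(a,None,fx=3,fy=3,interpolation=cv2.INTER_NEAREST))
import numpy as np
a=np.hstack([cv2.imread('pics/c1z.png'),cv2.imread('pics/c2z.png')]);cv2.imwrite('pics/cz.png',a)
E
```

```text
3.7 [0.5283 0.1371 0.1339] [[0.947, -0.003, 0.321], [-0.321, 0.0, 0.947], [-0.003, -1.0, -0.001]] [-0.4   0.05  0.91]
```

View pics/cz.png

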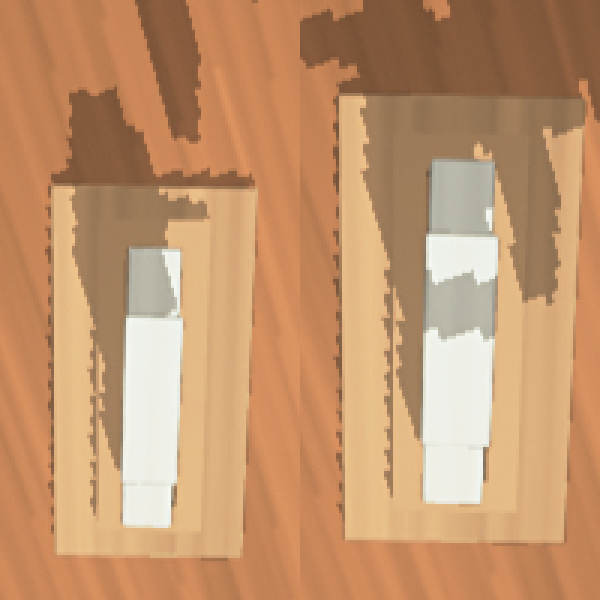

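Run:
```python
from h import *; import pickle
A=[(312.3,105.8),(331.3,106),(329,161.7),(310.7,161.2)];B=[(312,78.5),(336,78.7),(333.3,148.6),(310.7,147.8)]
o1,o2=[pickle.load(open(f'pics/c{i}.pkl','rb')) for i in(1,2)]
P=[]
for a,b in zip(A,B):
    c1,d1=ray('wrist',a,o1);c2,d2=ray('wrist',b,o2);p,e=two(c1,d1[0],c2,d2[0]);P.append(p);print(p.round(4),round(e*1000,2))
for n,X,o in(('c1',A,o1),('c2',B,o2)):
  for z in (.066,.071):
    Q=onplane('wrist',X,z,o);L=(Q[0]+Q[1]-Q[2]-Q[3])/2
    S=(Q[1]+Q[2]-Q[0]-Q[3])/2
    print(n,z,Q.mean(0).round(4),'len',np.linalg.norm(L).round(4),'w',np.linalg.norm(S).round(4),'heading',(np.rad2deg(np.arctan2(L[1],L[0]))-90).round(2))
```

```text
[0.5551 0.2236 0.0722] 0.45
[0.5678 0.2192 0.0716] 0.36
[0.5542 0.1837 0.0821] 0.25
[0.5424 0.1887 0.0861] 0.03
c1 0.066 [0.5546 0.2024 0.066 ] len 0.0405 w 0.0138 heading -20.54
c1 0.071 [0.5547 0.2028 0.071 ] len 0.0397 w 0.0136 heading -20.54
c2 0.066 [0.5545 0.203  0.066 ] len 0.0402 w 0.0139 heading -20.13
c2 0.071 [0.5545 0.2031 0.071 ] len 0.0393 w 0.0136 heading -20.13
```

Run:
```python
from h import *
h=np.deg2rad(-20.3);x=np.array([np.cos(h),np.sin(h),0]);l=np.array([-x[1],x[0],0])
for z in(.066,.071):
    C=np.array([.5546,.2028,z])
    print(z,proj('side',[C+a*.02*l+b*.007*x for a in(1,-1) for b in(1,-1)]).round(1).tolist())
s=cv2.imread('pics/side0.png')[225:285,235:305];cv2.imwrite('pics/sz2.png',cv2.resize(s,None,fx=10,fy=10,interpolation=cv2.INTER_NEAREST))
```

```text
0.066 [[257.0, 240.2], [258.7, 244.5], [274.9, 235.4], [276.7, 239.6]]
0.071 [[256.8, 238.5], [258.5, 242.8], [274.7, 233.7], [276.6, 237.9]]
```

View pics/sz2.png

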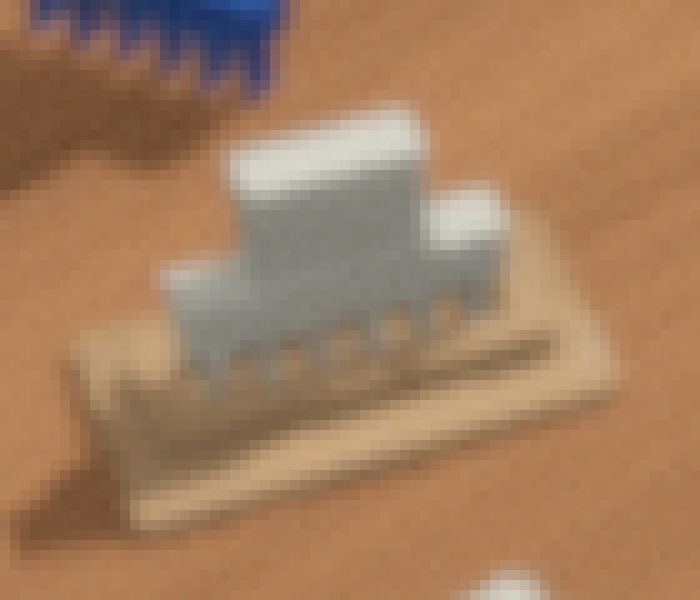

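Run:
```python
from h import *
o=robot.get_obs()
print(plan(o,[.5546,.2028,.115],-20.3),plan(o,[.5546,.2028,.064],-20.3))
```

```text
(array([0.29, 2.  , 6.98]), array([-0.0003,  0.0285,  0.    ])) (array([0.29, 7.1 , 6.98]), array([-0.0003,  0.0285,  0.    ]))
```

Request:
carry_out --pt "0.5 0.3 2 7 0 0.0285 0" --pt "0.5 0.3 2 7 0 0.0285 0" --pt "0.5 0.3 2 7 0 0.0285 0" --pt "0.5 0.3 2 7 0 0.0285 0" --pt "0.5 0.3 2 7 0 0.0285 0" --pt "0.5 0.3 2 7 0 0.0285 0"

```text
time: 4.35
position: [0.554, 0.2028, 0.1154]
tool_rot: [-0.696, 0.124, -0.125, 0.696]
ft_force: [0.2, 0.1, 0.2]
grip_width: 0.0487
```

```bash
python3 snap.py g1
python3 - <<'E'
from h import *
o=robot.get_obs()
print(o['grip_width'],plan(o,[.5546,.2028,.064],-20.3))
E
```

```text
4.35 [0.554  0.2028 0.1154] [[0.938, 0.001, 0.346], [-0.346, -0.0, 0.938], [0.001, -1.0, 0.0]] [0.25 0.08 0.2 ]
0.045981547261825705 (array([0.05, 5.12, 0.01]), array([-0.0002,  0.0007,  0.0005]))
```

View pics/g1.png

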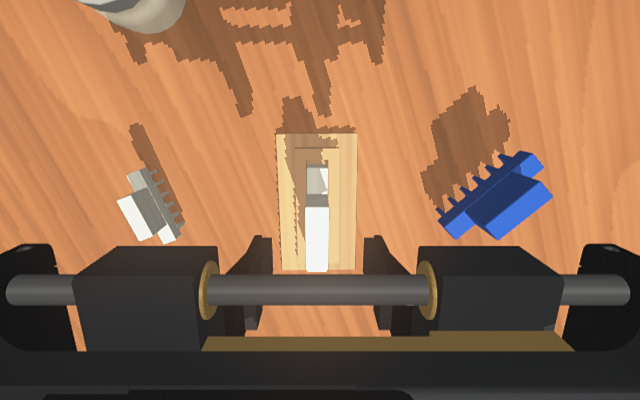

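Request:
carry_out --pt "0.5 0 2.5 0 0 0 0" --pt "0.5 0 4 0 0 0 0" --pt "0.5 0 5.1 0 0 0 0" --pt "0.5 0 5.1 0 0 0 0" --pt "0.5 0 5.1 0 0 0 0"

```text
time: 4.9
position: [0.5541, 0.2035, 0.0634]
tool_rot: [0.696, -0.124, 0.124, -0.696]
ft_force: [0.3, 0.6, 0.0]
grip_width: 0.0435
```

Request:
carry_out --pt "0.25 0 0 0 0 0 0" --pt "0.2 0 0 0 0 0 0" --pt "0.1 0 0 0 0 0 0" --pt "0.0 0 0 0 0 0 0" --pt "0.0 0 0 0 0 0 0" --pt "0.0 0 0 0 0 0 0" --pt "0.0 0 0 0 0 0 0" --force 20

```text
time: 5.6
position: [0.5542, 0.2037, 0.0638]
tool_rot: [-0.696, 0.124, -0.124, 0.696]
ft_force: [0.0, 0.8, 2.8]
grip_width: 0.014
```

Request:
carry_out --pt "0 0 -1 0 0 0 0" --pt "0 0 -2.5 0 0 0 0" --pt "0 0 -5 0 0 0 0" --pt "0 0 -8 0 0 0 0" --pt "0 0 -10 0 0 0 0" --pt "0 0 -10 0 0 0 0" --pt "0 0 -10 0 0 0 0"

```text
time: 6.3
position: [0.554, 0.2036, 0.1642]
tool_rot: [-0.696, 0.124, -0.124, 0.696]
ft_force: [-0.2, 0.2, -1.5]
grip_width: 0.0139
```

```bash
python3 snap.py g2
python3 - <<'E'
from h import *
o=robot.get_obs()
print(o['grip_width'],plan(o,[.5285,-.188,.145],1.22))
cv2.imwrite('pics/g2s.png',cv2.resize(robot.camera('side')[100:300,150:350,::-1],None,fx=3,fy=3))
E
```

```text
6.3 [0.554  0.2036 0.1642] [[0.939, 0.001, 0.345], [-0.345, 0.0, 0.939], [0.001, -1.0, 0.001]] [-0.19  0.23 -1.53]
0.014237650134502766 (array([ 11.19,   1.83, -37.6 ]), array([ 0.0004, -0.3738, -0.0012]))
```

View pics/g2.png

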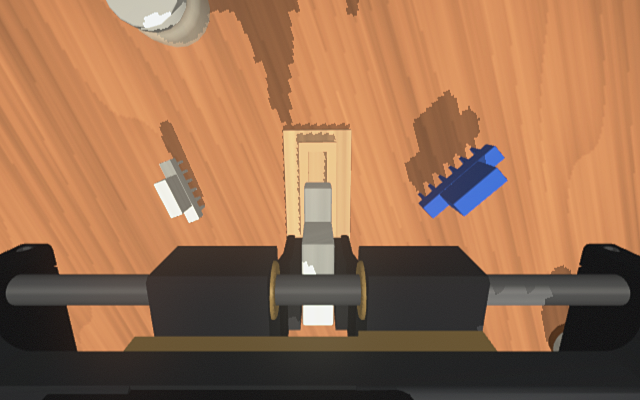

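View pics/g2s.png

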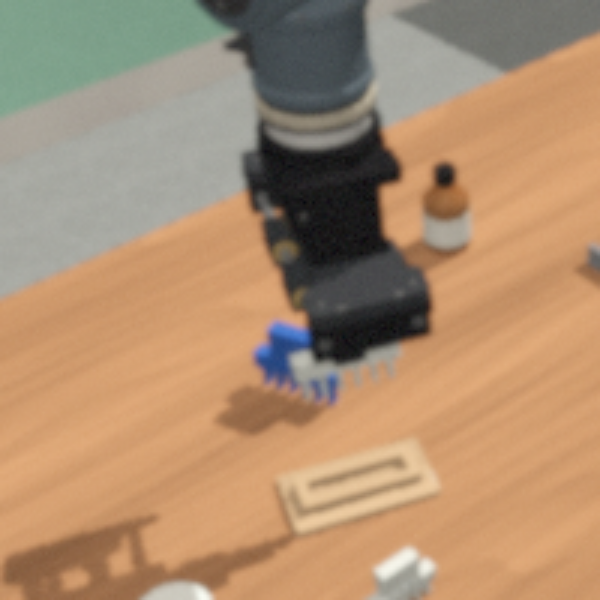

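Run:
```python
import cv2
a=cv2.imread('pics/g2.png')[170:340,280:360]
cv2.imwrite('pics/g2z.png',cv2.resize(a,None,fx=6,fy=3.5,interpolation=cv2.INTER_NEAREST))
g=cv2.imread('pics/g2.png')
for r in list(range(178,190))+list(range(214,240)): print(r,g[r,308:329:4].tolist())
```

```text
178 [[126, 175, 221], [140, 196, 235], [140, 195, 234], [138, 194, 233], [126, 175, 225], [145, 203, 240]]
179 [[126, 175, 221], [141, 196, 235], [140, 195, 234], [138, 194, 233], [94, 128, 165], [146, 204, 241]]
180 [[126, 177, 223], [141, 198, 237], [141, 197, 237], [139, 195, 236], [92, 127, 163], [145, 204, 242]]
181 [[128, 175, 221], [138, 188, 233], [137, 187, 232], [136, 187, 231], [99, 131, 166], [141, 194, 237]]
182 [[125, 154, 180], [125, 154, 182], [125, 152, 181], [123, 152, 179], [108, 128, 146], [126, 156, 187]]
183 [[116, 127, 134], [116, 127, 134], [116, 126, 134], [115, 126, 134], [117, 127, 134], [115, 126, 132]]
184 [[116, 128, 134], [115, 127, 133], [117, 129, 135], [116, 127, 134], [117, 129, 136], [117, 128, 134]]
185 [[117, 129, 136], [117, 129, 137], [117, 128, 136], [116, 128, 136], [118, 130, 137], [117, 129, 136]]
186 [[116, 128, 136], [116, 128, 137], [117, 130, 137], [117, 129, 138], [118, 130, 137], [116, 128, 136]]
187 [[121, 133, 140], [121, 133, 141], [120, 133, 140], [122, 134, 141], [119, 132, 139], [119, 130, 137]]
188 [[144, 158, 165], [147, 161, 
[... 2262 characters left out ...]
, 135], [120, 131, 135], [118, 129, 134], [118, 129, 134]]
234 [[118, 129, 134], [120, 130, 135], [121, 132, 136], [120, 131, 136], [118, 129, 134], [118, 129, 133]]
235 [[120, 131, 136], [120, 131, 136], [119, 130, 135], [118, 129, 134], [118, 129, 133], [118, 130, 134]]
236 [[120, 131, 135], [120, 131, 136], [119, 130, 134], [118, 129, 133], [119, 129, 134], [119, 130, 134]]
237 [[119, 130, 135], [119, 130, 134], [119, 130, 135], [119, 130, 133], [119, 129, 133], [117, 128, 131]]
238 [[119, 131, 135], [117, 129, 133], [118, 130, 133], [119, 130, 134], [118, 129, 133], [119, 130, 134]]
239 [[118, 129, 133], [118, 129, 133], [120, 130, 135], [117, 127, 132], [117, 128, 133], [120, 131, 135]]
```

View pics/g2z.png

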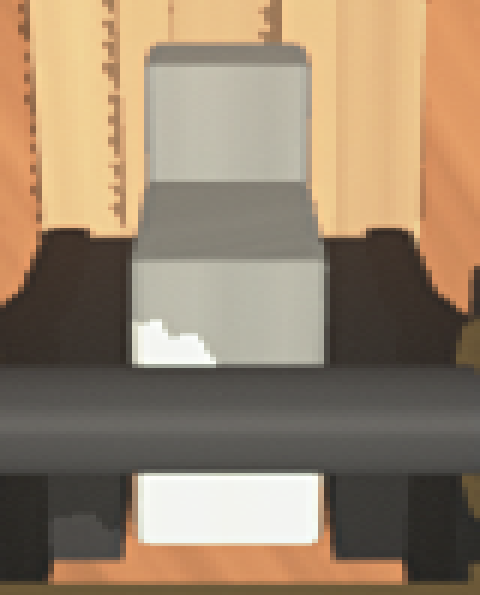

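```bash
cat > inhand.py <<'E'
from h import *
from scipy.optimize import least_squares
p=robot.camera_params('wrist');M=np.linalg.inv(p['mount'])
F=np.array([[12.5,37],[-2.5,37],[-2.5,20],[-32.5,20],[-32.5,-20]])/1000
rows=np.array([182,188.4,221.3,243.7,325.1])
def pr(q):
    y0,z0,t=q;c,s=np.cos(t),np.sin(t)
    y=y0+c*F[:,0]-s*F[:,1];z=z0+s*F[:,0]+c*F[:,1]
    X=np.c_[0*y,y,z]@M[:3,:3].T+M[:3,3]
    return X[:,1]/X[:,2]*p['fy']+p['cy']
f=least_squares(lambda q:pr(q)-rows,[.025,0,0]);print(f.x,f.fun.round(2))
f=least_squares(lambda q:pr([*q,0])-rows,[.025,0]);print(f.x,f.fun.round(2))
E
python3 inhand.py
```

```text
[ 0.02543213 -0.00079541 -0.00980909] [ 0.15  0.12 -0.4   0.03  0.08]
[ 0.02578308 -0.0007687 ] [-0.11  0.12 -0.5   0.52 -0.13]
```

Run:
```python
from h import *
print(plan(robot.get_obs(),[.5285,-.1871,.13],1.22))
```

```text
(array([ 11.2 ,   3.28, -37.5 ]), array([ 0.0008, -0.3738, -0.0024]))
```

Request:
carry_out --pt "0 1 0 -3 0 -0.03 0" --pt "0 2 0 -7 0 -0.07 0" --pt "0 3.2 0 -11 0 -0.11 0" --pt "0 4.4 0 -15 0 -0.15 0" --pt "0 5.6 0 -19 0 -0.19 0" --pt "0 7 0 -23 0 -0.23 0" --pt "0 8 0 -27 0 -0.27 0" --pt "0 9.2 0 -31 0 -0.31 0" --pt "0 10.2 1 -34.5 0 -0.345 0" --pt "0 10.8 2 -36.5 0 -0.365 0" --pt "0 11.2 3.3 -37.5 0 -0.3738 0" --pt "0 11.2 3.3 -37.5 0 -0.3738 0" --pt "0 11.2 3.3 -37.5 0 -0.3738 0"

```text
time: 7.7
position: [0.5289, -0.1856, 0.1294]
tool_rot: [-0.706, -0.007, 0.008, 0.708]
ft_force: [0.3, 0.6, -1.0]
grip_width: 0.0137
```

```bash
python3 snap.py r1
```

```text
7.7 [ 0.5289 -0.1856  0.1294] [[1.0, -0.003, -0.021], [0.021, 0.002, 1.0], [-0.003, -1.0, 0.002]] [ 0.31  0.64 -0.98]
```

View pics/r1.png

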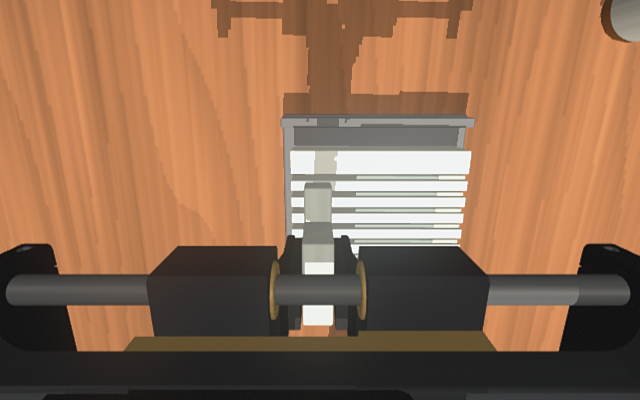

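```bash
python3 - <<'E'
from h import *
for i in range(6):
    o=robot.get_obs();print(o['position'].round(4),o['ft_force'].round(2),R.from_matrix(tool(o)).as_quat().round(4));robot.camera('wrist')
E
cat > slots.py <<'E'
import pickle,sys
from h import *
# y of slot edges in given snapshot at columns right of the comb
n,c0,c1,r0,r1=sys.argv[1],*map(int,sys.argv[2:6])
o=pickle.load(open(f'pics/{n}.pkl','rb'));g=cv2.imread(f'pics/{n}.png').min(axis=2).astype(float);pe=campose('wrist',o)
X=[]
for c in range(c0,c1):
    col=g[r0:r1,c];s=col>200
    v=[r0+i+(200-col[i])/(col[i+1]-col[i]) for i in np.flatnonzero(s[1:]!=s[:-1])]
    P=onplane('wrist',[(c,x) for x in v],.038,pe=pe)
    X.append(P[:,1]-.0213*(P[:,0]-.57))
k=[x for x in X if len(x)==np.median([len(a) for a in X])]
print(len(k),(np.mean(k,axis=0)*1000).round(2))
E
python3 slots.py r1 336 352 140 236
```

```text
[ 0.5293 -0.1854  0.13  ] [ 1.21  0.55 -1.38] [-0.7066 -0.0073  0.0084  0.7076]
[ 0.5296 -0.1854  0.1305] [ 0.01  0.9  -1.76] [-0.7068 -0.0078  0.0082  0.7073]
[ 0.5298 -0.1855  0.1308] [-0.12 -0.57 -1.68] [-0.7069 -0.0081  0.0081  0.7072]
[ 0.53   -0.1857  0.1309] [ 0.59  0.71 -1.71] [ 0.7071  0.0083 -0.008  -0.7071]
[ 0.53   -0.1859  0.1311] [ 0.84 -0.81 -1.53] [ 0.7071  0.0083 -0.0079 -0.707 ]
[ 0.53   -0.1861  0.1311] [ 0.64 -0.39 -2.6 ] [ 0.7072  0.0083 -0.0078 -0.7069]
0 nan
  return _methods._mean(a, axis=axis, dtype=dtype,
  ret = ret.dtype.type(ret / rcount)
```

```bash
python3 - <<'E'
from h import *
for i in range(6): robot.camera('wrist')
E
python3 snap.py r2;  python3 - <<'E'
import cv2
a=cv2.imread('pics/r2.png')[110:260,280:480]
cv2.imwrite('pics/r2z.png',cv2.resize(a,None,fx=4,fy=4,interpolation=cv2.INTER_NEAREST))
E
```

```text
8.35 [ 0.5297 -0.1869  0.1307] [[1.0, 0.0, -0.021], [0.021, -0.0, 1.0], [0.0, -1.0, -0.0]] [ 1.02 -0.15 -1.58]
```

View pics/r2z.png

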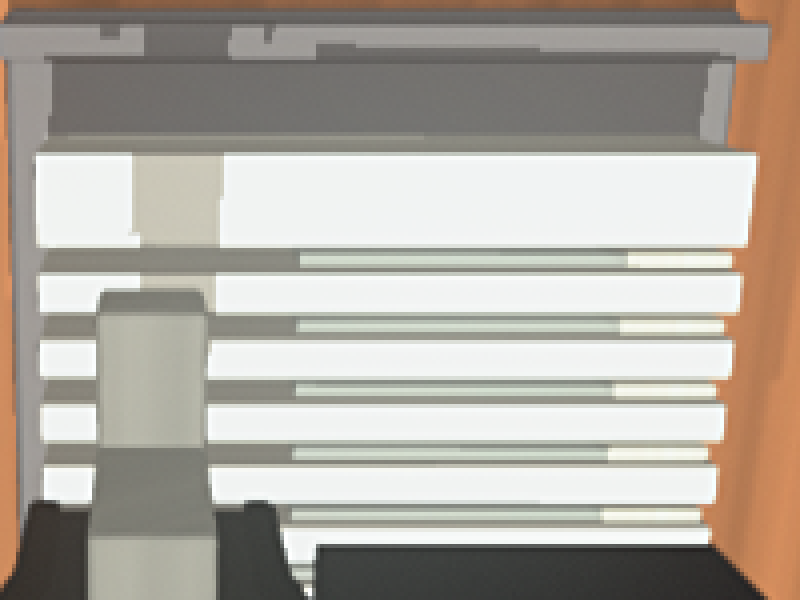

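```bash
sed -i 's/^X=\[\]/X=[];/' slots.py; python3 slots.py r2 337 348 143 232;  python3 slots.py r2 284 300 143 176
python3 - <<'E'
from h import *;import pickle
o=pickle.load(open('pics/r2.pkl','rb'))
# block front corner, glass ends
print(onplane('wrist',[(289,148),(289.7,171),(355,175),(354,191),(353,223.5)],.038,o).round(4))
T=tool(o);c=o['position']+T@[0,.0256,-.0008];print('comb',c.round(4), 'dy', c[1]-(-.1870+.0213*(c[0]-.57)))
for i in range(3):
    o=robot.get_obs();print(o['position'].round(4));robot.camera('wrist')
E
```

```text
11 [-138.6  -154.74 -159.65 -166.59 -171.78 -178.82 -183.83 -190.65 -195.82]
[[ 0.5098 -0.1398  0.038 ]
 [ 0.5103 -0.1558  0.038 ]
 [ 0.5562 -0.1577  0.038 ]
 [ 0.5561 -0.1693  0.038 ]
 [ 0.5567 -0.1939  0.038 ]]
comb [ 0.5297 -0.1877  0.1051] dy 0.00010844328114914537
[ 0.5297 -0.187   0.1306]
[ 0.5297 -0.187   0.1306]
[ 0.5297 -0.187   0.1306]Traceback (most recent call last):
  File "slots.py", line 10, in <module>
    P=onplane('wrist',[(c,x) for x in v],.038,pe=pe)
  File "h.py", line 16, in onplane
    c,d=ray(n,uv,o,pe); return c+d*((z-c[2])/d[:,2])[:,None]
        ~~~^^^^^^^^^^^
  File "h.py", line 13, in ray
    d=np.c_[(uv[:,0]-p['cx'])/p['fx'],(uv[:,1]-p['cy'])/p['fy'],np.ones(len(uv))]@E[:3,:3].T
             ~~^^^^^
IndexError: index 0 is out of bounds for axis 1 with size 0
```

Request:
carry_out --pt "0 -0.05 1 -0.03 0 0 0" --pt "0 -0.1 2 -0.03 0 0 0" --pt "0 -0.1 2.7 -0.03 0 0 0" --pt "0 -0.1 3.0 -0.03 0 0 0" --pt "0 -0.1 3.0 -0.03 0 0 0" --pt "0 -0.1 3.0 -0.03 0 0 0" --pt "0 -0.1 3.0 -0.03 0 0 0" --pt "0 -0.1 3.0 -0.03 0 0 0" --pt "0 -0.1 3.0 -0.03 0 0 0" --pt "0 -0.1 3.0 -0.03 0 0 0"

```text
time: 9.55
position: [0.5288, -0.1873, 0.1008]
tool_rot: [0.707, 0.008, -0.007, -0.707]
ft_force: [0.3, -0.7, -1.0]
grip_width: 0.014
```

```bash
python3 snap.py r3;  python3 - <<'E'
import cv2
from h import *
a=cv2.imread('pics/r3.png')[60:260,260:500]
cv2.imwrite('pics/r3z.png',cv2.resize(a,None,fx=3,fy=3,interpolation=cv2.INTER_NEAREST))
s=robot.camera('side')[150:250,330:450,::-1];cv2.imwrite('pics/r3s.png',cv2.resize(s,None,fx=6,fy=6))
E
```

```text
9.55 [ 0.5288 -0.1873  0.1008] [[1.0, 0.0, -0.021], [0.021, -0.0, 1.0], [0.0, -1.0, -0.0]] [ 0.32 -0.75 -0.97]
```

View pics/r3z.png

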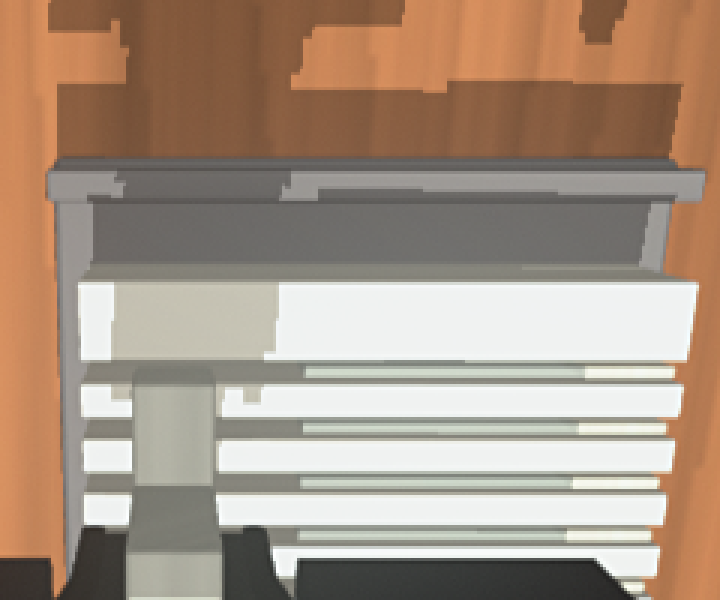

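View pics/r3s.png

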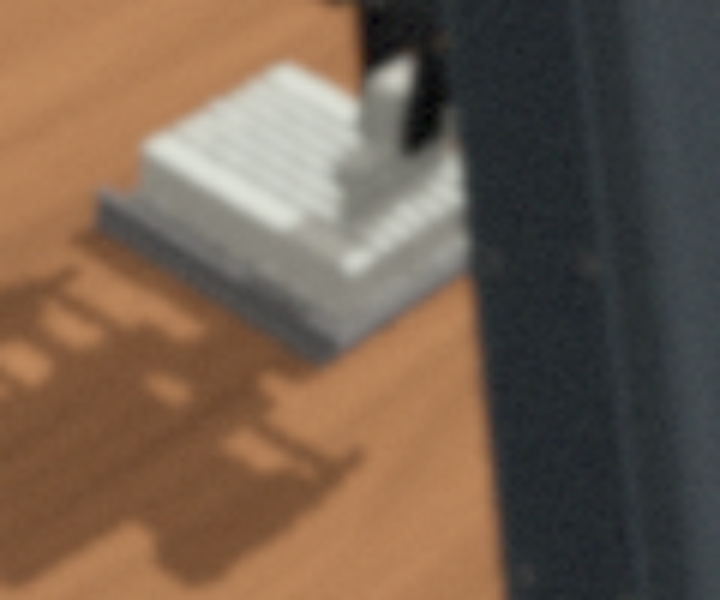

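```bash
python3 slots.py r3 350 358 145 240
python3 - <<'E'
from h import *
o=robot.get_obs();T=tool(o);c=o['position']+T@[0,.0256,-.0008];print('comb y0', c[1]-.0213*(c[0]-.57), o['position'])
E
```

```text
8 [-143.05 -154.44 -159.76 -166.56 -171.83 -178.56 -183.89 -190.65]
comb y0 -0.18721713387271666 [ 0.52870489 -0.18729394  0.10066014]
```

Request:
carry_out --pt "0 0 0.3 0 0 0 0" --pt "0 0 0.5 0 0 0 0" --pt "0 0 0.6 0 0 0 0" --pt "0 0 0.7 0 0 0 0" --pt "0 0 0.8 0 0 0 0" --pt "0 0 0.9 0 0 0 0" --pt "0 0 0.9 0 0 0 0"

```text
time: 10.35
position: [0.5286, -0.1872, 0.0914]
tool_rot: [-0.707, -0.007, 0.008, 0.707]
ft_force: [-0.1, 0.9, -0.7]
grip_width: 0.0141
```

Request:
carry_out --pt "0 0 0.2 0 0 0 0" --pt "0 0 0.4 0 0 0 0" --pt "0 0 0.6 0 0 0 0" --pt "0 0 0.8 0 0 0 0" --pt "0 0 1.0 0 0 0 0" --pt "0 0 1.2 0 0 0 0" --pt "0 0 1.2 0 0 0 0" --pt "0 0 1.2 0 0 0 0"

```text
time: 11.15
position: [0.5286, -0.1872, 0.0795]
tool_rot: [-0.707, -0.007, 0.008, 0.707]
ft_force: [-0.2, -0.1, -1.9]
grip_width: 0.0139
```

Entered freely. Now down to seat, in 0.5 mm steps.

Request:
carry_out --pt "0 0 0.1 0 0 0 0" --pt "0 0 0.15 0 0 0 0" --pt "0 0 0.2 0 0 0 0" --pt "0 0 0.25 0 0 0 0" --pt "0 0 0.25 0 0 0 0" --pt "0 0 0.25 0 0 0 0"

```text
time: 11.75
position: [0.5287, -0.1873, 0.0771]
tool_rot: [-0.707, -0.008, 0.008, 0.707]
ft_force: [-0.8, 0.3, -2.1]
grip_width: 0.0137
```

Request:
carry_out --pt "0 0 0.05 0 0 0 0" --pt "0 0 0.05 0 0 0 0" --pt "0 0 0.05 0 0 0 0"

```text
time: 12.05
position: [0.5287, -0.1873, 0.0766]
tool_rot: [-0.707, -0.008, 0.008, 0.707]
ft_force: [-1.5, 0.1, -1.6]
grip_width: 0.014
```

Request:
carry_out --pt "0 0 0.05 0 0 0 0" --pt "0 0 0.05 0 0 0 0" --pt "0 0 0.05 0 0 0 0"

```text
time: 12.35
position: [0.5287, -0.1873, 0.076]
tool_rot: [-0.707, -0.008, 0.008, 0.707]
ft_force: [-0.2, 0.6, -1.2]
grip_width: 0.0138
```

Request:
carry_out --pt "0 0 0.05 0 0 0 0" --pt "0 0 0.05 0 0 0 0" --pt "0 0 0.05 0 0 0 0"

```text
time: 12.65
position: [0.5287, -0.1873, 0.0758]
tool_rot: [0.707, 0.008, -0.007, -0.707]
ft_force: [-0.3, 1.4, 2.2]
grip_width: 0.014
```

Request:
carry_out --pt "0 0 0.05 0 0 0 0" --pt "0 0 0.05 0 0 0 0" --pt "0 0 0.05 0 0 0 0"

```text
time: 12.95
position: [0.5287, -0.1873, 0.0758]
tool_rot: [0.707, 0.008, -0.007, -0.707]
ft_force: [-2.1, 0.5, 5.6]
grip_width: 0.0137
```

Request:
carry_out --pt "0 0 0 0 0 0 0" --pt "0 0 0 0 0 0 0" --pt "0 0 0 0 0 0 0" --force 8

```text
time: 13.25
position: [0.5287, -0.1873, 0.0757]
tool_rot: [0.707, 0.008, -0.007, -0.707]
ft_force: [-0.8, 0.1, 6.8]
grip_width: 0.0138
```

```bash
python3 snap.py s1;  python3 - <<'E'
import cv2
from h import *
a=cv2.imread('pics/s1.png')[60:260,260:500]
cv2.imwrite('pics/s1z.png',cv2.resize(a,None,fx=3,fy=3,interpolation=cv2.INTER_NEAREST))
o=robot.get_obs();print(o['ft_force'],o['moment'])
s=robot.camera('side')[150:250,330:450,::-1];cv2.imwrite('pics/s1s.png',cv2.resize(s,None,fx=6,fy=6))
E
```

```text
13.25 [ 0.5287 -0.1873  0.0757] [[1.0, 0.0, -0.021], [0.021, -0.0, 1.0], [0.0, -1.0, -0.0]] [-0.8   0.05  6.82]
[-1.459057    0.44672873  6.11166311] [ 0.10349535  0.20226244 -0.07006327]
```

View pics/s1z.png

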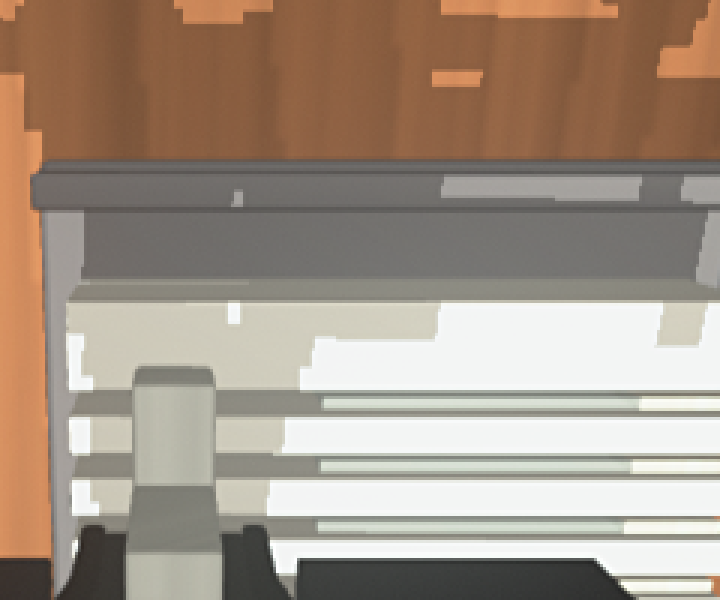

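View pics/s1s.png

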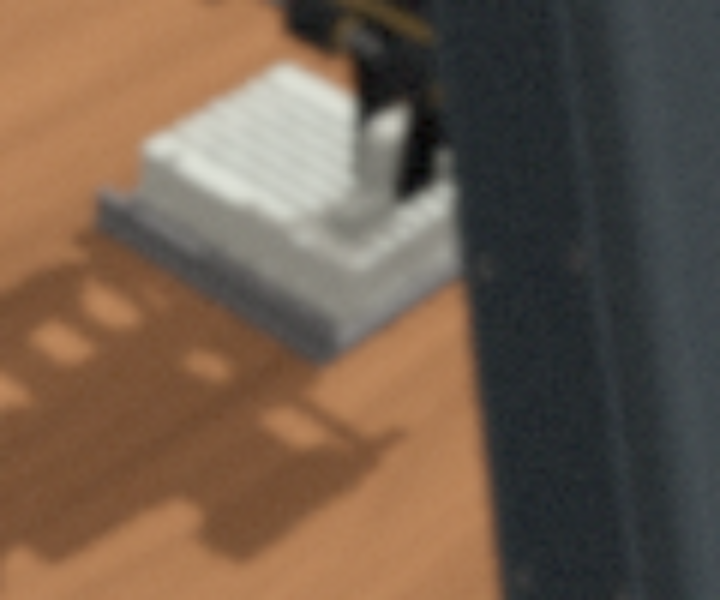

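Request:
carry_out --pt "0 0.1 -0.03 0 0 0 0" --pt "0 0.2 -0.03 0 0 0 0" --pt "0 0.3 -0.03 0 0 0 0" --pt "0 0.4 -0.03 0 0 0 0" --pt "0 0.5 -0.03 0 0 0 0" --pt "0 0.6 -0.03 0 0 0 0" --pt "0 0.7 -0.03 0 0 0 0" --pt "0 0.8 -0.03 0 0 0 0" --pt "0 0.9 -0.03 0 0 0 0" --pt "0 1.0 -0.03 0 0 0 0" --pt "0 1.0 -0.03 0 0 0 0"

```text
time: 14.45
position: [0.5375, -0.1868, 0.0757]
tool_rot: [-0.707, -0.007, 0.009, 0.707]
ft_force: [-4.2, 0.3, 7.6]
grip_width: 0.014
```

Request:
carry_out --pt "0 0.1 0 0 0 0 0" --pt "0 0.2 -0.02 0 0 0 0" --pt "0 0.3 -0.02 0 0 0 0" --pt "0 0.4 -0.02 0 0 0 0" --pt "0 0.5 -0.02 0 0 0 0" --pt "0 0.6 -0.02 0 0 0 0" --pt "0 0.7 -0.02 0 0 0 0" --pt "0 0.8 -0.02 0 0 0 0" --pt "0 0.8 -0.02 0 0 0 0" --pt "0 0.8 -0.02 0 0 0 0"

```text
time: 15.45
position: [0.546, -0.1867, 0.0758]
tool_rot: [-0.707, -0.007, 0.008, 0.707]
ft_force: [-3.6, 0.7, 6.2]
grip_width: 0.0135
```

```bash
python3 snap.py s2;  python3 - <<'E'
import cv2
from h import *
a=cv2.imread('pics/s2.png')[60:260,260:500]
cv2.imwrite('pics/s2z.png',cv2.resize(a,None,fx=3,fy=3,interpolation=cv2.INTER_NEAREST))
o=robot.get_obs();print(o['position'],o['ft_force'],o['moment'],tool(o).round(4))
E
```

```text
15.45 [ 0.546  -0.1867  0.0758] [[1.0, -0.002, -0.022], [0.022, 0.0, 1.0], [-0.002, -1.0, 0.0]] [-3.56  0.69  6.17]
[ 0.54602684 -0.18672352  0.07576778] [-4.03761303  0.18935157  6.51670446] [ 0.0072612   0.51869647 -0.03775353] [[ 9.998e-01 -1.500e-03 -2.160e-02]
 [ 2.160e-02  4.000e-04  9.998e-01]
 [-1.500e-03 -1.000e+00  4.000e-04]]
```

View pics/s2z.png

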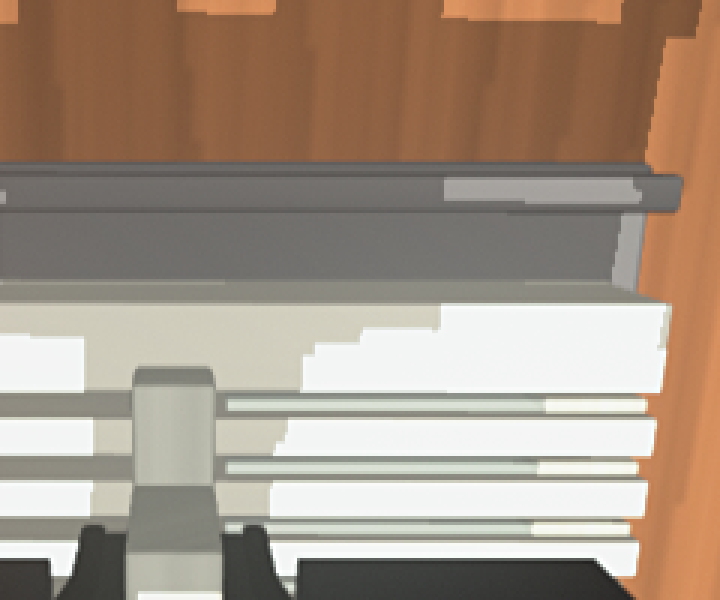

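Run:
```python
from h import *;import pickle
o=pickle.load(open('pics/s2.pkl','rb'))
print(onplane('wrist',[(335.5,195),(335.5,215.5),(335,236)],.038,o).round(4))
for y in(.0231,.0381): # bar top/bottom edge x in tool
  T=tool(o);P=o['position']+T@[0.007,y,.0362];print(proj('wrist',[P],o), proj('wrist',[o['position']+T@[-0.007,y,.0362]],o))
```

```text
[[ 0.5559 -0.1577  0.038 ]
 [ 0.5563 -0.1694  0.038 ]
 [ 0.5565 -0.1816  0.038 ]]
[[330.12034074 188.18913264]] [[301.95603305 188.17605802]]
[[329.10938157 181.57130082]] [[303.19598534 181.55916465]]
```

Request:
carry_out --pt "0 0.1 0 0 0 0 0" --pt "0 0.15 0 0 0 0 0" --pt "0 0.2 0 0 0 0 0" --pt "0 0.25 0 0 0 0 0" --pt "0 0.3 0 0 0 0 0" --pt "0 0.3 0 0 0 0 0"

```text
time: 16.1
position: [0.5489, -0.1866, 0.0758]
tool_rot: [-0.707, -0.007, 0.008, 0.707]
ft_force: [-3.2, -0.6, 7.0]
grip_width: 0.014
```

Request:
carry_out --pt "0 0.05 0 0 0 0 0" --pt "0 0.05 0 0 0 0 0" --pt "0 0.05 0 0 0 0 0"

```text
time: 16.4
position: [0.5493, -0.1866, 0.0758]
tool_rot: [-0.707, -0.007, 0.008, 0.707]
ft_force: [-3.4, 0.1, 5.2]
grip_width: 0.0137
```

Request:
carry_out --pt "0 0.05 0 0 0 0 0" --pt "0 0.05 0 0 0 0 0" --pt "0 0.05 0 0 0 0 0"

```text
time: 16.7
position: [0.5498, -0.1866, 0.0757]
tool_rot: [-0.707, -0.007, 0.008, 0.707]
ft_force: [-3.1, 0.6, 5.8]
grip_width: 0.014
```

Request:
carry_out --pt "0 0.05 0 0 0 0 0" --pt "0 0.05 0 0 0 0 0" --pt "0 0.05 0 0 0 0 0"

```text
time: 17.0
position: [0.5504, -0.1866, 0.0757]
tool_rot: [-0.707, -0.007, 0.008, 0.707]
ft_force: [-4.0, -0.0, 6.3]
grip_width: 0.0136
```

Request:
carry_out --pt "0 0.05 0 0 0 0 0" --pt "0 0.05 0 0 0 0 0" --pt "0 0.05 0 0 0 0 0"

```text
time: 17.3
position: [0.5508, -0.1866, 0.0758]
tool_rot: [-0.707, -0.007, 0.008, 0.707]
ft_force: [-3.9, 0.2, 5.8]
grip_width: 0.0138
```

Request:
carry_out --pt "0 0.05 0 0 0 0 0" --pt "0 0.05 0 0 0 0 0" --pt "0 0.05 0 0 0 0 0"

```text
time: 17.6
position: [0.5509, -0.1866, 0.0757]
tool_rot: [-0.707, -0.007, 0.009, 0.707]
ft_force: [-5.7, -0.1, 6.5]
grip_width: 0.0141
```

Request:
carry_out --pt "0 0.05 0 0 0 0 0" --pt "0 0.05 0 0 0 0 0" --pt "0 0.05 0 0 0 0 0"

```text
time: 17.9
position: [0.5509, -0.1866, 0.0758]
tool_rot: [-0.707, -0.006, 0.009, 0.707]
ft_force: [-5.6, -0.5, 7.0]
grip_width: 0.014
```

Request:
carry_out --pt "0 -0.02 -0.08 0 0 0 0" --pt "0 -0.02 -0.08 0 0 0 0" --pt "0 -0.02 -0.08 0 0 0 0"

```text
time: 18.2
position: [0.551, -0.1866, 0.0758]
tool_rot: [-0.707, -0.006, 0.009, 0.707]
ft_force: [-5.5, -1.9, 1.7]
grip_width: 0.0141
```

Request:
carry_out --pt "0.2 0 0 0 0 0 0" --pt "0.25 0 0 0 0 0 0" --pt "0.35 0 0 0 0 0 0" --pt "0.4 0 0 0 0 0 0" --pt "0.4 0 0 0 0 0 0" --pt "0.4 0 0 0 0 0 0"

```text
time: 18.8
position: [0.5528, -0.1868, 0.0764]
tool_rot: [0.707, 0.008, -0.007, -0.707]
ft_force: [-0.1, -0.7, 0.5]
grip_width: 0.0341
```

```bash
python3 snap.py f1
```

```text
18.8 [ 0.5528 -0.1868  0.0764] [[1.0, 0.001, -0.021], [0.021, -0.0, 1.0], [0.001, -1.0, -0.0]] [-0.08 -0.73  0.5 ]
```

View pics/f1.png

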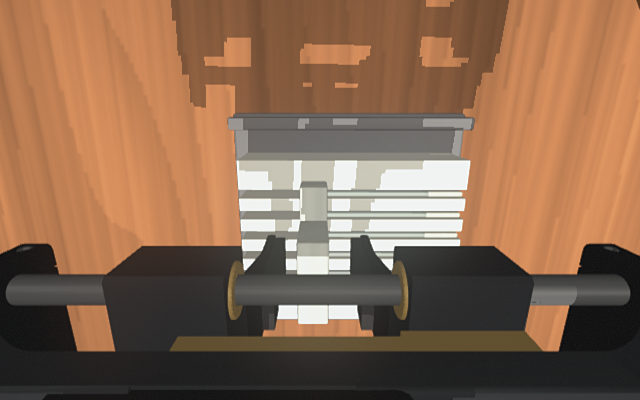

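Request:
carry_out --pt "0.4 0 -1 0 0 0 0" --pt "0.4 0 -2 0 0 0 0" --pt "0.4 0 -4 0 0 0 0" --pt "0.4 0 -7 0 0 0 0" --pt "0.4 0 -8 -2 0 0 0" --pt "0.4 0 -8 -5 0 0 0" --pt "0.4 0 -8 -5 0 0 0" --pt "0.4 0 -8 -5 0 0 0" --pt "0.4 0 -8 -5 0 0 0"

```text
time: 19.75
position: [0.5531, -0.2358, 0.1565]
tool_rot: [-0.707, -0.007, 0.008, 0.707]
ft_force: [0.7, 0.3, -0.0]
grip_width: 0.0345
```

```bash
python3 snap.py f2;  python3 - <<'E'
import cv2
from h import *
a=cv2.imread('pics/f2.png')[40:240,230:430]
cv2.imwrite('pics/f2z.png',cv2.resize(a,None,fx=3,fy=3,interpolation=cv2.INTER_NEAREST))
s=robot.camera('side')[150:250,330:450,::-1];cv2.imwrite('pics/f2s.png',cv2.resize(s,None,fx=6,fy=6))
E
```

```text
19.75 [ 0.5531 -0.2358  0.1565] [[1.0, -0.001, -0.021], [0.021, 0.001, 1.0], [-0.001, -1.0, 0.001]] [ 0.69  0.34 -0.03]
```

View pics/f2z.png

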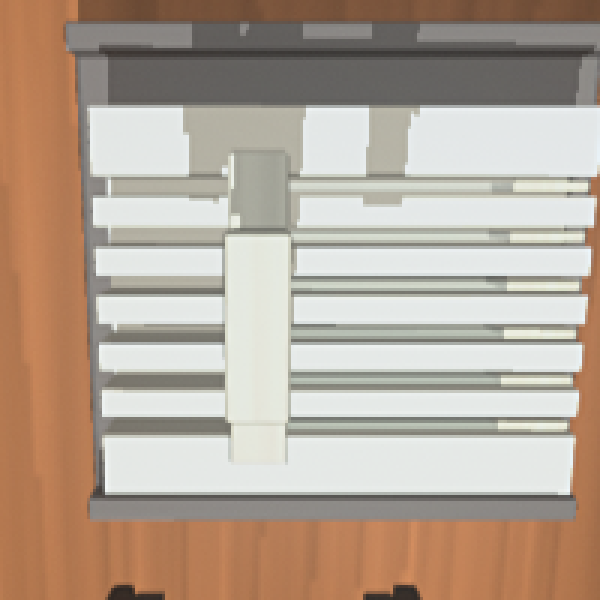

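View pics/f2s.png

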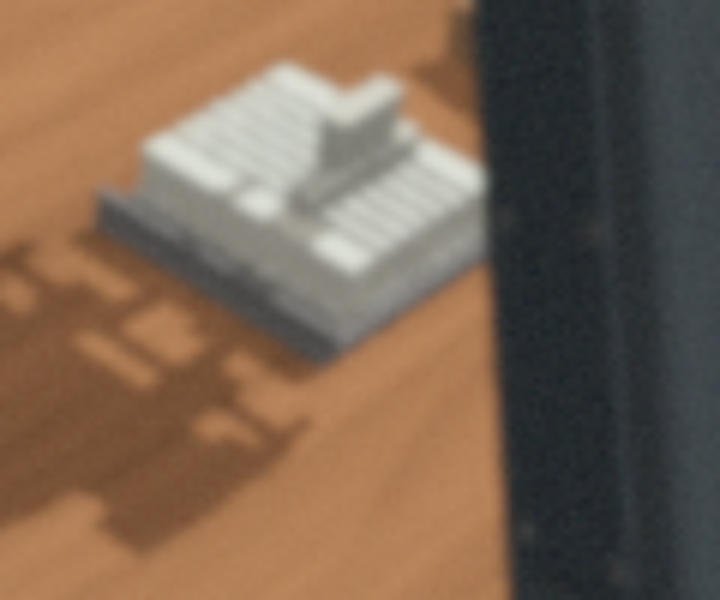

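Run:
```python
from h import *;import pickle
o=pickle.load(open('pics/f2.pkl','rb'))
u=lambda x,y:(230+x/3,40+y/3)
H=onplane('wrist',[u(226,233),u(291,233),u(290,422),u(226,421)],.083,o);print(H.round(4),H.mean(0).round(4))
B=onplane('wrist',[u(231,152),u(289,152),u(287,463),u(231,463)],.053,o);print(B.round(4),B.mean(0).round(4))
W=onplane('wrist',[u(90,140),u(104,464),u(601,140),u(574,464)],.038,o);print(W.round(4),W.mean(0).round(4))
```

```text
[[ 0.5448 -0.1674  0.083 ]
 [ 0.5581 -0.1671  0.083 ]
 [ 0.5591 -0.2067  0.083 ]
 [ 0.5452 -0.2068  0.083 ]] [ 0.5518 -0.187   0.083 ]
[[ 0.5446 -0.1504  0.053 ]
 [ 0.5579 -0.1501  0.053 ]
 [ 0.5596 -0.2238  0.053 ]
 [ 0.5456 -0.2241  0.053 ]] [ 0.5519 -0.1871  0.053 ]
[[ 0.5099 -0.1478  0.038 ]
 [ 0.5115 -0.2291  0.038 ]
 [ 0.6339 -0.145   0.038 ]
 [ 0.6361 -0.2264  0.038 ]] [ 0.5729 -0.1871  0.038 ]
```

```bash
python3 -c "
from rig import robot
print(robot.hand_in())"
```

```text
the job is handed in; nothing more can be done
None
```

I took the larger, non-blue comb from its stand and lowered it teeth down into the empty front end of the rack. The slot positions came from the wrist camera, and the teeth went in with no contact force. The bar seated on the ribs with about 7 N of pressing force, roughly 22 mm short of the glass. I then slid the comb back, still seated, until it touched the glass with about 2 N above the sliding friction. I let go there, backed the arm away and handed in after about 20 s.

- **Final position:** the comb's middle measured 21.0 mm in front of the rack's middle, which is the "touching" value. It lies on the block's middle line to within 0.1 mm. The handle and bar measured in line in x, so the comb stands upright.
- **Seating:** the bar and handle lengths come out right at their fully-down heights. The tool height when seated was 75.8 mm, against 76.1 mm expected.
- **Checks that disagreed:**
  - The corner-by-corner triangulation of the comb's height was noisy, from 72 to 86 mm, and the side view suggested about 66 mm. The in-hand fit agreed with about 71 mm, and the seating contact confirmed it.
  - The two wrist-camera readings of the slots differed by up to 0.3 mm, which is within the 1 mm clearance.
- **Not directly seen:** the bar overhangs the tooth tips, so the contact with the glass rests on the force reading and the measured position.

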